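Level the bakery bench scale

ROBOT

A 6-joint arm with a two-finger parallel gripper is mounted at the origin on the work surface. World frame = base frame: x ahead of the robot, y to its left, z up, the work surface at z = 0. Lengths are in m, angles in rad, forces in N, time in s.
With the tool pointing down it reaches from about 0.35 to 0.775 m from the base axis. Payload 7.3 kg.
Tool frame: the origin (TCP) lies on the mounting face of the last link; the fingertips stand 178 mm ahead of it and the grasp point (between the pads) lies 159 mm ahead of it (robot.tcp_to_tips is the distance from the TCP to the fingertips, in m); z points along the fingers, y is the direction in which the jaws open and shut (so a half turn about z gives the same grasp; the last joint's range is limited). The gripper opens to 92 mm and grips with 3 to 60 N. Pads are 19 mm wide; open, the fingers measure 130 mm over their backs; the gripper's body (75 mm by 190 mm) begins 47 mm behind the grasp point.
Start: joints at [-1.392, 0.342, 1.524, -0, 1.275, -0.146], TCP at [0.168, -0.498, 0.405] pointing down, gripper open.
Joint ranges: [-2.53, 2.53], [-0.77, 2.02], [0.04, 2.7], [-1, 4.14], [0.28, 2.66], [-3.11, 3.11]. Speed limits (rad/s): [2.57, 2.57, 3.14, 3.14, 3.14, 3.14].

INTERFACE

Orientations are given as [roll, pitch, yaw] about the fixed x, y, z axes, in that order (R = Rz(yaw) Ry(pitch) Rx(roll)).
In Python, from cell import robot, viewer gives the robot as it stands.
- The arm moves only by the shell command python3 -m creep 'ROWS' [OPENING] [FORCE]. ROWS is JSON, a list that holds one entry, the list of rows, each a list of 6 numbers: the shift along the world's x, y, z in mm, then the turn, a rotation vector about the world's x, y, z in degrees. A call has 1 to 5 rows; each row shifts and turns the pose as measured when the row begins; what a row does not reach is not made up. A row lasts 1/12 s, in which the tool goes at most 41.7 mm and 7.16 degrees, less where a joint would pass 70% of its speed; a pose out of reach is approached as far as the arm can. A call with a gripper value outside its range is refused whole. OPENING is the closure, from -1 (fully open) to 1 (shut), set as the call begins (- or left out, the last holds). The fingers move at their own pace and stop on an object; FORCE is the grip in N (left out, the last holds). Time passes only in rows, so rows that do not move let the fingers close. It gives the time, the measured TCP pose, the force and the opening at its end, in the units of the state.
- robot.observe(): the state, without advancing time (a new reading comes with each control period).
- viewer.read_camera(name): name is "side" or "top" or "wrist"; returns the picture (420x560x3 uint8, blue, green, red); there is no depth.
- viewer.camera_model(name): a dict with "fx", "fy", "cx", "cy" (pixels), "pose" (4x4, takes a point from camera to world coordinates); the wrist camera has in their place "mount" (4x4, takes a point from camera to tool coordinates, whose origin is the TCP and whose axes are the flange's). Camera axes: x right, y up, looking along -z (the intrinsics and any distortion apply to the point x, -y, -z); pixel columns grow to the right and rows downward; lengths in m; the calibration is good to about 2 mm. The wrist camera is an equidistant fisheye: a pixel r from the principal point sees the ray r / f radians off the axis. A picture is of the moment at which its call begins: read the wrist's pose just before it. camera_model takes no time and is no camera call.
- robot.hand_in(): hands the job in, once; it reports no verdict.
The state is a dict: "time": time; "qpos": joint angles; "qvel": joint speeds; "joint_efforts": joint torques, N m; "tool_pos": TCP position; "tool_rot": TCP orientation; "contact_force": force on the tool from outside, world axes, zero at the start; "torque": the same for the moment, N m; "opening": finger opening in m.
Only numpy, scipy, OpenCV 4.12 (cv2) and the standard library are available. Lean on these libraries where they do the work, as an engineer would, in place of code of your own. Each camera call takes 0.05 s, during which the arm holds its last target. There are 200 camera calls.

TASK

Set the spirit level upright on the bench scale's platform, lengthwise from the hinge end to the levelling foot, and let go of it. Turn the levelling foot until the bubble lies between the vial's two lines while you push the level down hard enough to seat the sprung platform on its stops. Finish holding that push with the bubble centred: press on the level alone, do not let go, and leave everything else on the bench where it is.

Things in the scene. Friction and masses are not known exactly. Their poses are not given: they have to be found in the camera images.
- scale: bench scale, fixed on the bench: a dark sole plate (300 x 440 x 8) carrying a tilting platform. Origin on the bench under the platform's middle; z up; +y points along the platform to the end with the levelling foot, -y to its fixed hinge end. The platform's tilt axis runs along the scale's x at y = -150, z = 45. A low blue read-out head stands beside the platform at x = 150 to 200, y = -175 to -25, up to 140 high.
- platform_mid (a point): middle of the platform's flat aluminium top face (240 along the scale's x, 310 along its y), about 80 above the bench; z is the face's normal. The platform tilts only about the scale's x axis, by less than 2 degrees.
- platform (a joint): spring float of the platform about its hinge, rad. About -0.012: unloaded, riding high at the foot end on its springs. 0: pressed down onto its stops, where it must be for levelling. The spirit level's own weight does not seat it; about 7 N pressed down 210 from the hinge end does (more if nearer the hinge), the springs give a few mm and then it is solid.
- foot_grip (a point): point to grip on the levelling foot: middle of its black upright wing grip (46 long, 13 thick, 36 high, top 14 above this point, bottom 22 below), on the foot's vertical turning axis, 65 mm beyond the platform's foot end (scale x = 0, y = 215), 86 above the bench. x runs along the wing's length, y across its thickness, and both turn with it; below the wing are a 40 mm disc (top 64 above the bench) and a steel tongue 36 wide that joins it to the platform's frame.
- foot (a joint): turn of the levelling foot, rad, growing clockwise seen from above, range -0.6 to 3.2, stiff (0.2 N m) and stays where it is left. Clockwise lifts the foot end: platform tilt rises 0.010 rad per rad of turn. The value says nothing of when the platform is level (the bench is out of true by an unknown amount); at the start the foot end is too low, by a turn of 0.8 to 1.4 rad with the platform pressed to its stops.
- level: loose aluminium spirit level, 220 long (its x) x 24 wide (its y) x 45 high (its z), about 0.25 kg. Origin: middle of its underside. Standing on its underside it shows a green vial along x in a 70 mm long notch in the middle of its top (solid below 28 high; the vial's top is at 44); the top faces beyond the notch, 35 to 110 either side of the middle, are flat, 45 high.
- bubble (a joint): place of the pale 12 mm bubble in the level's vial, m along the level: 0 when centred, + towards the level's own +x end, limits +-0.0125. The bubble goes to the higher end: 0.0005 m for every 0.001 rad of the level's tilt along its x (so 0.005 m per rad of the levelling foot). The vial's two black lines have their inner edges 8.5 mm either side of the middle, so the centred bubble has 2.5 mm to spare at each end. It settles within half a second.
- scraper: bystander, leave alone: bench scraper lying flat, steel blade 100 x 75 with a wooden grip 100 long. Origin: on the bench under the blade's middle.
- tin: bystander, leave alone: dark steel loaf tin, 110 x 220 x 70. Origin: middle of its underside.
- jar: bystander, leave alone: glass jar with steel lid, 84 across, 120 high. Origin: middle of its underside.
- timer: bystander, leave alone: round white kitchen timer, 64 across, 35 high. Origin: middle of its underside.
- scoop: bystander, leave alone: aluminium flour scoop, 52 thick, 190 long. Origin: on the bench under the rear of the bowl, where its handle starts.
Not all that is in view belongs to the job. What is shaped like the level but blue is not meant.

How it is judged:
By the outcome, as a careful person would: the job done as asked, in the order asked, and still so for the second after the job is handed in, while the arm keeps its last pose, push and grip.
It also fails if it takes over 69 s, if anything falls off the work surface, if the arm or the gripper's body presses on something with over 40 N, if the wrist force passes 120 N, or if a joint passes its speed limit or range.

## Working session

There is one attempt and no reset: what is moved stays moved. The work goes in short steps, Python scripts to look and compute and a shell command to move; the robot and the scene stay as the last step left them, time stands still between calls to the robot, and variables do not carry over. Pictures are saved under pics/ and viewed, about 8 in all and at most 12, crops included, and the job is handed in when it is done.

```bash
mkdir -p pics; ls
cat > h.py <<'E'
import numpy as np,cv2
from cell import robot,viewer
from scipy.spatial.transform import Rotation as R
def shot(n,f):
    im=viewer.read_camera(n).copy();cv2.imwrite('pics/'+f,im);return im
def ray(n,uv,st=None):
    m=viewer.camera_model(n);u,v=uv
    x=(u-m['cx'])/m['fx'];y=(v-m['cy'])/m['fy']
    if n=='wrist':
        r=np.hypot(x,y);s=np.sin(r)/r if r>1e-9 else 1
        d=np.array([x*s,-y*s,-np.cos(r)])
        st=st or robot.observe();T=np.eye(4);T[:3,:3]=R.from_euler('xyz',st['tool_rot']).as_matrix();T[:3,3]=st['tool_pos']
        P=T@m['mount']
    else:
        d=np.array([x,-y,-1]);P=np.array(m['pose'])
    return P[:3,3],P[:3,:3]@d
def onz(n,uv,z,st=None):
    o,d=ray(n,uv,st);return (o+d*(z-o[2])/d[2]).round(4)
def proj(n,p,st=None):
    m=viewer.camera_model(n)
    if n=='wrist':
        st=st or robot.observe();T=np.eye(4);T[:3,:3]=R.from_euler('xyz',st['tool_rot']).as_matrix();T[:3,3]=st['tool_pos'];P=T@m['mount']
    else:P=np.array(m['pose'])
    c=np.linalg.inv(P)@np.r_[p,1];x,y,z=c[0],-c[1],-c[2]
    if n=='wrist':
        r=np.hypot(x,y);t=np.arctan2(r,z);return (m['cx']+m['fx']*x/r*t,m['cy']+m['fy']*y/r*t)
    return (m['cx']+m['fx']*x/z,m['cy']+m['fy']*y/z)
E
python3 - <<'E'
from h import *
a=shot('top','t0.png');b=shot('side','s0.png');c=shot('wrist','w0.png')
for n in('top','side','wrist'):print(n,viewer.camera_model(n))
print(robot.observe())
E
```

```text
pics
top {'fx': 522.2222685123645, 'fy': 522.2222685123645, 'cx': 268.957840502183, 'cy': 202.03465991946592, 'pose': array([[ 0.01290059,  0.99057019, -0.13639748,  0.22118067],
       [-0.99987029,  0.0140949 ,  0.00779391, -0.01422246],
       [ 0.00964292,  0.13627924,  0.99062353,  1.61212798],
       [ 0.        ,  0.        ,  0.        ,  1.        ]])}
side {'fx': 476.2622827834033, 'fy': 476.2622827834033, 'cx': 278.0301052719395, 'cy': 207.163191462513, 'pose': array([[-0.98209279,  0.12442563, -0.1414638 ,  0.23601087],
       [-0.1873861 , -0.72284465,  0.66511808,  0.95117488],
       [-0.01949862,  0.67971602,  0.73321615,  1.15632478],
       [ 0.        ,  0.        ,  0.        ,  1.        ]])}
wrist {'fx': 325.19226210127806, 'fy': 325.19226210127806, 'cx': 283.17064656800125, 'cy': 207.5970307708693, 'mount': array([[-6.90248374e-04,  9.55753241e-01,  2.94168771e-01,
         8.06536444e-02],
       [ 9.99999267e-01,  3.67164990e-04,  1.15351720e-03,
        -5.26816579e-04],
       [ 9.94469333e-04,  2.94169352e-01, -9.55752794e-01,
         2.05506061e-02],
       [ 0.00000000e+00,  0.00000000e+00,  0.00000000e+00,
         1.00000000e+00]])}
{'time': 0.15, 'qpos': array([-1.39198272e+00,  3.42565013e-01,  1.52474884e+00, -1.36391401e-05,
        1.27539295e+00, -1.45997467e-01]), 'qvel': array([ 0.00129116, -0.00193551, -0.00425809,  0.00046459,  0.00132676,
       -0.00024396]), 'joint_efforts': array([ 1.53419278e-03, -4.31469655e+01, -2.44353640e+01,  7.18252757e-02,
        5.37745468e-02, -7.86339160e-05]), 'tool_pos': array([ 0.16754849, -0.49745712,  0.40422031]), 'tool_rot': array([-3.14048846e+00, -1.49180487e-04,  3.24814967e-01]), 'contact_force': array([-0.33616269, -0.50611033,  0.07701764]), 'torque': array([-0.02451683, -0.01511212, -0.0010528 ]), 'opening': 0.09178323615888499}
```

View pics/t0.png

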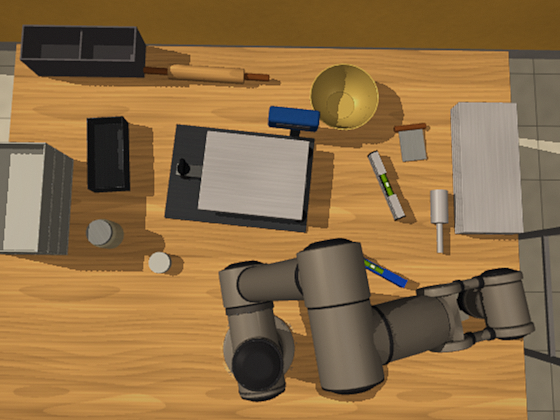

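View pics/s0.png

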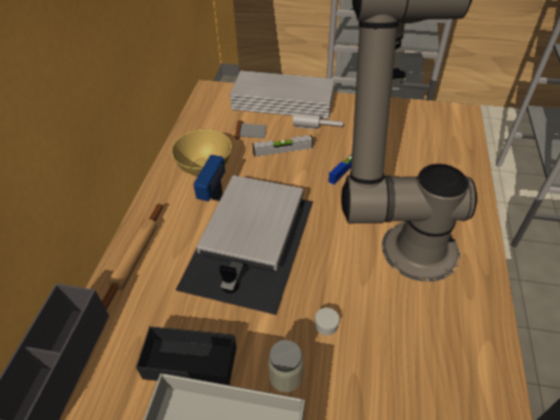

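The top view shows the silver level with its green vial at (386,186). The blue look-alike is at (386,272), the scoop at (440,215) and the scraper at (412,143). I choose the silver one. The foot's wing is at (183,168), at the left (world +y) end of the platform. I'll check the level in a close crop, along with measurements.

Run:
```python
from h import *
a=cv2.imread('pics/t0.png');b=cv2.imread('pics/s0.png')
A=cv2.resize(a[140:235,350:460],None,fx=4,fy=4,interpolation=cv2.INTER_CUBIC)
B=cv2.resize(b[120:170,240:330],None,fx=4,fy=4,interpolation=cv2.INTER_CUBIC)
C=cv2.resize(a[110:240,155:330],None,fx=2,fy=2,interpolation=cv2.INTER_CUBIC)
D=np.zeros((380+260,800,3),np.uint8);D[:380,:440]=A;D[:200,440:]=B;D[380:640,:350]=C
c=cv2.imread('pics/w0.png');D[300:600,400:800]=cv2.resize(c,(400,300))
cv2.imwrite('pics/c0.png',D[:600])
# level mask ends, top
hsv=cv2.cvtColor(a,cv2.COLOR_BGR2HSV)
m=((hsv[...,1]<60)&(hsv[...,2]>110)).astype(np.uint8)
for c in cv2.findContours(m,0,2)[0]:
    if cv2.contourArea(c)>80: print(cv2.minAreaRect(c),cv2.contourArea(c))
for uv in[(386,186),(376,152),(400,218)]: print(uv,onz('top',uv,.045))
g=((hsv[...,0]>35)&(hsv[...,0]<75)&(hsv[...,1]>120)).astype(np.uint8)
for c in cv2.findContours(g,0,2)[0]: 
    if cv2.contourArea(c)>15: print('g',cv2.minAreaRect(c))
```

```text
((159.0, 262.0), (20.0, 20.0), 90.0) 318.5
((99.0, 232.0), (24.0, 22.0), 90.0) 424.0
((394.5035400390625, 205.44589233398438), (24.787141799926758, 10.865596771240234), 67.16634368896484) 185.0
((438.5, 221.0), (62.0, 15.0), 90.0) 594.5
((377.1983337402344, 163.1293182373047), (22.978628158569336, 9.45406436920166), 66.80140686035156) 168.5
((253.2986297607422, 174.6630401611328), (104.47541046142578, 79.24638366699219), 6.009005546569824) 8037.5
((411.9799499511719, 144.8599853515625), (29.9813289642334, 23.4759464263916), 81.8698959350586) 642.5
((505.62164306640625, 153.90635681152344), (157.3282470703125, 107.46719360351562), 87.95458984375) 8882.5
((22.5, 161.0), (180.0, 45.0), 90.0) 3962.0
(386, 186) [ 0.4914 -0.3827  0.045 ]
(376, 152) [ 0.597  -0.3538  0.045 ]
(400, 218) [ 0.3939 -0.4234  0.045 ]
g ((378.6000061035156, 269.3000183105469), (8.497057914733887, 4.4721360206604), 26.56505012512207)
g ((368.60003662109375, 264.300048828125), (12.074767112731934, 4.472135543823242), 26.56505012512207)
g ((386.2413635253906, 184.39657592773438), (22.1907901763916, 5.646177768707275), 66.80140686035156)
```

View pics/c0.png

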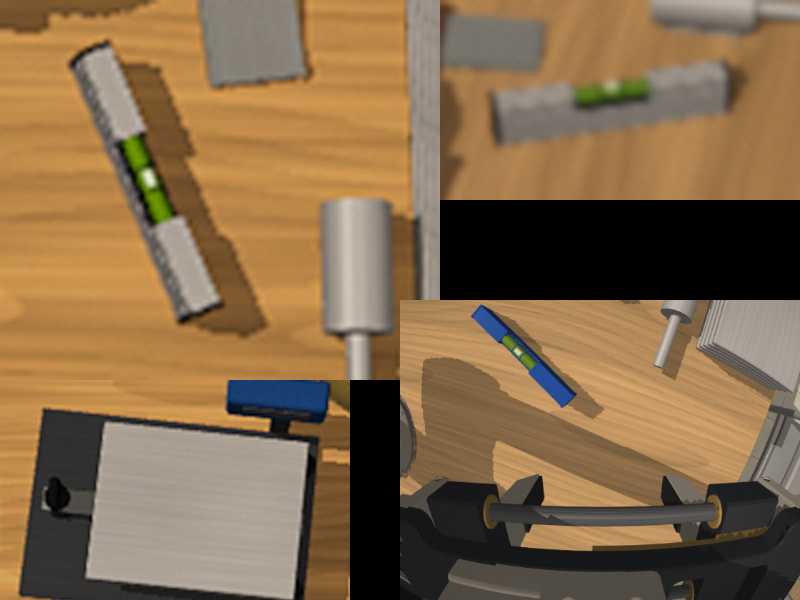

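```bash
python3 - <<'E'
from h import *
from scipy.spatial.transform import Rotation as R
c=onz('top',(253.3,174.7),.08);print('plat',c)
p=[onz('top',q,.045) for q in[(394.5,205.4),(377.2,163.1)]];print('lev',p,sum(p)/2,np.degrees(np.arctan2(*(p[1]-p[0])[[1,0]])))
r=cv2.boxPoints(((253.3,174.66),(104.5,79.25),6.0));q=np.array([onz('top',x,.08) for x in r]);print(q)
print('foot top',onz('top',(183,166),.1))
E
python3 -m creep '[[[41,14,0,0,0,2],[41,14,0,0,0,1],[41,14,0,0,0,0],[41,14,0,0,0,0],[41,14,-5,0,0,0]]]' -1
python3 -m creep '[[[40,14,-15,0,0,0],[38,14,-30,0,0,0],[20,14,-35,0,0,0],[0,0,-20,0,0,0],[0,0,0,0,0,0]]]'
```

```text
plat [0.5138 0.0215 0.08  ]
lev [array([ 0.4321, -0.4075,  0.045 ]), array([ 0.5622, -0.357 ,  0.045 ])] [ 0.49715 -0.38225  0.045  ] 21.21436748455464
[[ 0.4095  0.1853  0.08  ]
 [ 0.6493  0.168   0.08  ]
 [ 0.6203 -0.1457  0.08  ]
 [ 0.3814 -0.1218  0.08  ]]
foot top [0.5329 0.2285 0.1   ]
time: 0.57
tool_pos: [0.3637, -0.4308, 0.399]
tool_rot: [-3.14, 0.003, 0.364]
contact_force: [1.0, -0.8, -0.1]
opening: 0.0917
time: 0.98
tool_pos: [0.4603, -0.3861, 0.303]
tool_rot: [3.14, -0.0, 0.373]
contact_force: [-0.4, 1.0, -0.1]
opening: 0.092
```

Run:
```python
from h import *
st=robot.observe();im=shot('wrist','w1.png')
hsv=cv2.cvtColor(im,cv2.COLOR_BGR2HSV)
g=((hsv[...,0]>35)&(hsv[...,0]<75)&(hsv[...,1]>120)&(hsv[...,2]>60)).astype(np.uint8)
ys,xs=np.nonzero(g)
r=cv2.minAreaRect(np.c_[xs,ys].astype(np.float32));print(r)
b=cv2.boxPoints(r);q=np.array([onz('wrist',x,.042,st) for x in b]);print(q,q.mean(0))
```

```text
((297.5, 172.0), (90.0, 21.0), 90.0)
[[ 0.525  -0.3634  0.042 ]
 [ 0.5307 -0.3777  0.042 ]
 [ 0.4663 -0.4041  0.042 ]
 [ 0.4603 -0.3888  0.042 ]] [ 0.495575 -0.3835    0.042   ]
```

View pics/w1.png

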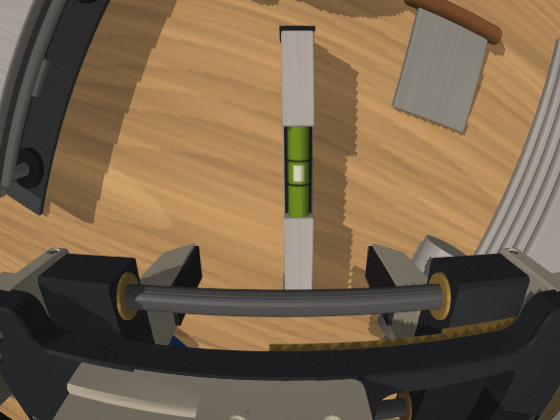

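The wrist view shows the upright level dead ahead, aligned with the tool, with the vial at (298,172) and the scraper and scoop clear. Descend over the vial.

```bash
python3 -m creep '[[[20,1,-20,0,0,0],[18,1,-30,0,0,0],[3,0.5,-30,0,0,0],[0,0,-15,0,0,0],[0,0,0,0,0,0]]]'; python3 -m creep '[[[0,0,0,0,0,0]]]'
```

```text
time: 1.45
tool_pos: [0.5021, -0.3883, 0.2158]
tool_rot: [3.126, -0.006, 0.368]
contact_force: [0.2, -0.2, -0.3]
opening: 0.0922
time: 1.53
tool_pos: [0.5018, -0.3893, 0.2169]
tool_rot: [3.126, -0.006, 0.367]
contact_force: [-0.8, -1.6, -0.1]
opening: 0.0917
```

```bash
python3 -m creep '[[[-6,5,-10,0.7,0.6,0.3],[0,0,-15,0,0,0],[0,0,-5,0,0,0],[0,0,0,0,0,0]]]'
```

```text
time: 1.87
tool_pos: [0.4943, -0.3866, 0.1929]
tool_rot: [3.134, -0.004, 0.37]
contact_force: [0.4, -0.7, -0.1]
opening: 0.092
```

```bash
python3 -m creep '[[[1,3,-6,0.4,0.3,0.2],[0,0,0,0,0,0]]]'
python3 -m creep '[[[0,0,0,0,0,0],[0,0,0,0,0,0],[0,0,0,0,0,0],[0,0,0,0,0,0],[0,0,0,0,0,0]]]' 1 30
python3 -m creep '[[[0,0,0,0,0,0],[0,0,0,0,0,0],[0,0,0,0,0,0],[0,0,0,0,0,0],[0,0,0,0,0,0]]]'
```

```text
time: 2.03
tool_pos: [0.4949, -0.3839, 0.1885]
tool_rot: [3.141, -0.002, 0.372]
contact_force: [-0.4, 0.1, -0.5]
opening: 0.092
time: 2.45
tool_pos: [0.4956, -0.3841, 0.1908]
tool_rot: [3.138, -0.003, 0.373]
contact_force: [1.0, 0.2, -0.2]
opening: 0.0629
time: 2.87
tool_pos: [0.4957, -0.3841, 0.1909]
tool_rot: [3.138, -0.003, 0.373]
contact_force: [0.5, 0.5, 0.2]
opening: 0.0296
```

```bash
python3 -m creep '[[[0,0,0,0,0,0],[0,0,0,0,0,0],[0,0,0,0,0,0]]]'
python3 -m creep '[[[0,0,10,0,0,0],[0,0,30,0,0,0],[0,0,35,0,0,0],[0,0,35,0,0,0],[0,0,35,0,0,0]]]'
python3 -m creep '[[[0,30,20,0,0,6],[0,38,0,0,0,7],[0,40,0,0,0,7],[0,40,0,0,0,7],[0,40,0,0,0,7]]]'
python3 -m creep '[[[5,38,0,0,0,7],[5,38,0,0,0,7],[5,38,0,0,0,7],[5,38,0,0,0,7],[0,0,0,0,0,3]]]'
```

```text
time: 3.12
tool_pos: [0.4957, -0.3842, 0.1909]
tool_rot: [3.138, -0.003, 0.373]
contact_force: [0.5, -0.7, -0.0]
opening: 0.0236
time: 3.53
tool_pos: [0.4925, -0.3813, 0.3315]
tool_rot: [-3.123, 0.007, 0.373]
contact_force: [0.9, -0.5, -2.2]
opening: 0.0236
time: 3.95
tool_pos: [0.4907, -0.1952, 0.3655]
tool_rot: [3.137, 0.002, 0.975]
contact_force: [0.7, 0.2, -2.2]
opening: 0.0235
time: 4.37
tool_pos: [0.5074, -0.0295, 0.3691]
tool_rot: [3.135, -0.001, 1.539]
contact_force: [-0.2, 0.7, -2.8]
opening: 0.0241
```

```bash
python3 -m creep '[[[4,30,0,0,0,-2],[4,25,-10,0,0,-1],[0,10,-10,0,0,0],[0,0,-10,0,0,0],[0,0,0,0,0,0]]]'
python3 - <<'E'
from h import *
st=robot.observe();print(st['tool_pos'],st['tool_rot'])
im=shot('wrist','w2.png')
E
```

```text
time: 4.78
tool_pos: [0.514, 0.0419, 0.3409]
tool_rot: [3.133, 0.0, 1.497]
contact_force: [-1.2, -0.8, -2.0]
opening: 0.0236
[0.51396575 0.04186728 0.34085467] [3.13307457e+00 2.84245495e-04 1.49663984e+00]
```

View pics/w2.png

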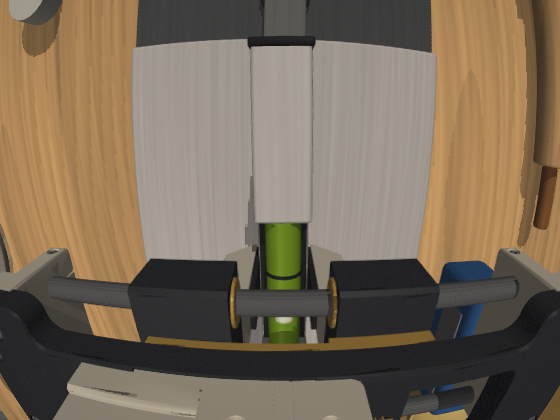

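The level is held straight over the platform. The platform's foot-end corners are at (134,52) and (436,56), with the tongue beyond them at the top middle.

```bash
python3 - <<'E'
from h import *
a=onz('wrist',(134,51),.08);b=onz('wrist',(436,56),.08);m=(a+b)/2;print(a,b,m,np.linalg.norm(a-b),np.degrees(np.arctan2(*(b-a)[[1,0]])))
E
python3 -m creep '[[[1,0,-20,0,0,-1],[0,0,-20,0.4,0,0],[0,0,-15,0,0,0],[0,0,0,0,0,0]]]'
```

```text
[0.4118 0.1837 0.08  ] [0.6467 0.1627 0.08  ] [0.52925 0.1732  0.08   ] 0.23583682918492613 -5.1086469686427085
time: 5.17
tool_pos: [0.5157, 0.039, 0.2885]
tool_rot: [3.127, -0.006, 1.476]
contact_force: [-0.8, 0.5, -2.1]
opening: 0.024
```

```bash
python3 -m creep '[[[0.5,1,-8,-0.3,0.7,0.3],[0,0,0,0,0,0]]]'
python3 -m creep '[[[0,0,-4,0,0,0],[0,0,0,0,0,0]]]'
```

```text
time: 5.33
tool_pos: [0.5165, 0.0386, 0.2813]
tool_rot: [3.139, 0.001, 1.48]
contact_force: [-1.3, -0.0, -1.7]
opening: 0.0241
time: 5.5
tool_pos: [0.5172, 0.038, 0.2784]
tool_rot: [3.137, 0.001, 1.48]
contact_force: [-0.3, 1.0, -1.8]
opening: 0.0236
```

```bash
python3 -m creep '[[[0,0,-3,0,0.2,0],[0,0,0,0,0,0]]]'
```

```text
time: 5.67
tool_pos: [0.5176, 0.0379, 0.2764]
tool_rot: [3.138, 0.002, 1.48]
contact_force: [0.1, 0.8, -2.8]
opening: 0.024
```

```bash
python3 -m creep '[[[0,0,-3,0,0,0],[0,0,0,0,0,0]]]'
python3 -m creep '[[[0,0,-2,0,0,0],[0,0,0,0,0,0]]]'
```

```text
time: 5.83
tool_pos: [0.5178, 0.0379, 0.2738]
tool_rot: [3.137, 0.002, 1.48]
contact_force: [-0.6, 0.0, -2.0]
opening: 0.0237
time: 6.0
tool_pos: [0.5178, 0.038, 0.2717]
tool_rot: [3.137, 0.002, 1.48]
contact_force: [-0.3, 0.2, -2.1]
opening: 0.0242
```

```bash
python3 -m creep '[[[0,0,-2,0,0,0],[0,0,0,0,0,0]]]'
python3 -m creep '[[[0,0,-1.5,0,0,0],[0,0,0,0,0,0]]]'
```

```text
time: 6.17
tool_pos: [0.518, 0.0381, 0.2706]
tool_rot: [3.135, 0.001, 1.48]
contact_force: [-4.4, -1.6, 5.6]
opening: 0.0239
time: 6.33
tool_pos: [0.5179, 0.0382, 0.2707]
tool_rot: [3.135, 0.002, 1.481]
contact_force: [-2.5, -3.3, 5.9]
opening: 0.0237
```

Contact with the platform. Release and rise.

```bash
python3 -m creep '[[[0,0,0,0,0,0],[0,0,0,0,0,0],[0,0,0,0,0,0],[0,0,0,0,0,0],[0,0,0,0,0,0]]]' -0.2
python3 -m creep '[[[0,0,0,0,0,0],[0,0,0,0,0,0],[0,0,15,0,0,0],[0,0,30,0,0,0],[0,0,25,0,0,0]]]'
python3 -m creep '[[[-4,-25,10,0,0,0],[-4,-35,0,0,0,0],[0,0,0,0,0,0],[0,0,0,0,0,0]]]' 1 30
python3 - <<'E'
from h import *
st=robot.observe();print(st['tool_pos'],st['tool_rot'])
im=shot('wrist','w3.png')
E
```

```text
time: 6.75
tool_pos: [0.5183, 0.0382, 0.2715]
tool_rot: [3.132, 0.002, 1.481]
contact_force: [0.1, 0.5, 0.3]
opening: 0.0525
time: 7.17
tool_pos: [0.5167, 0.0382, 0.3376]
tool_rot: [-3.138, 0.002, 1.481]
contact_force: [0.3, 0.4, 1.3]
opening: 0.0553
time: 7.5
tool_pos: [0.5095, -0.0231, 0.3541]
tool_rot: [3.134, 0.002, 1.483]
contact_force: [-1.1, 0.3, -0.5]
opening: 0.0332
[ 0.50946498 -0.02305518  0.3541388 ] [3.13384648e+00 2.37686556e-03 1.48297802e+00]
```

View pics/w3.png

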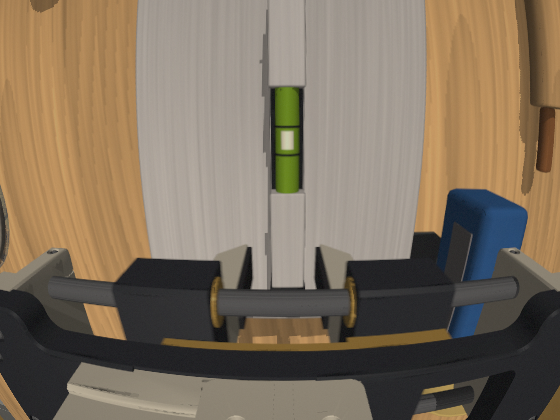

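The level stands lengthwise on its own. The bubble is at (287,140) and the lines at rows 127 and 154, all unpressed. Now I press on the hinge-side flat to read the seated bubble.

```bash
python3 -m creep '[[[4,6,-15,0,0.4,0],[0,0,-20,0,0,0],[0,0,-5,0,0,0],[0,0,0,0,0,0]]]'
python3 -m creep '[[[0,0,-4,0,0,0],[0,0,0,0,0,0]]]'
```

```text
time: 7.88
tool_pos: [0.5138, -0.0144, 0.3124]
tool_rot: [3.141, 0.003, 1.485]
contact_force: [0.5, 0.7, -0.3]
opening: 0.0029
time: 8.05
tool_pos: [0.5138, -0.0134, 0.3082]
tool_rot: [-3.141, 0.003, 1.486]
contact_force: [-0.0, 0.4, 0.8]
opening: 0.0001
```

```bash
python3 -m creep '[[[0,0,-3,0,0,0],[0,0,0,0,0,0]]]'
python3 -m creep '[[[0,0,-2,0,0,0],[0,0,0,0,0,0]]]'
python3 -m creep '[[[0,0,-2,0,0,0],[0,0,0,0,0,0]]]'
```

```text
time: 8.22
tool_pos: [0.5141, -0.013, 0.3058]
tool_rot: [3.141, 0.003, 1.487]
contact_force: [-0.2, -0.4, 0.2]
opening: 0.0004
time: 8.38
tool_pos: [0.5143, -0.013, 0.3044]
tool_rot: [3.14, 0.003, 1.487]
contact_force: [-1.5, 0.8, 0.0]
opening: 0.0006
time: 8.55
tool_pos: [0.5146, -0.0131, 0.3035]
tool_rot: [3.137, 0.003, 1.486]
contact_force: [0.7, -0.9, -0.1]
opening: 0.0003
```

```bash
python3 -m creep '[[[0,0,-2,0,0,0],[0,0,0,0,0,0]]]'
python3 -m creep '[[[0,0,-2,0,0,0],[0,0,0,0,0,0]]]'
python3 -m creep '[[[0,0,-2,0,0,0],[0,0,0,0,0,0]]]'
```

```text
time: 8.72
tool_pos: [0.5149, -0.0131, 0.3034]
tool_rot: [3.134, 0.003, 1.486]
contact_force: [-1.8, -2.8, 4.0]
opening: 0.0004
time: 8.88
tool_pos: [0.515, -0.013, 0.3035]
tool_rot: [3.132, 0.003, 1.486]
contact_force: [0.2, -2.0, 2.4]
opening: 0.0005
time: 9.05
tool_pos: [0.5151, -0.013, 0.3035]
tool_rot: [3.129, 0.003, 1.486]
contact_force: [-0.8, -0.8, 1.6]
opening: 0.0001
```

```bash
python3 -m creep '[[[0,0,-4,0,0.5,0],[0,0,-4,0,0,0],[0,0,-4,0,0,0]]]'
python3 -m creep '[[[0,0,-6,0,0.3,0],[0,0,-6,0,0,0],[0,0,-6,0,0,0]]]'
```

```text
time: 9.3
tool_pos: [0.5178, -0.0123, 0.3021]
tool_rot: [3.118, 0.002, 1.485]
contact_force: [-4.8, 0.2, 33.8]
opening: 0.0005
time: 9.55
tool_pos: [0.5244, -0.0126, 0.3023]
tool_rot: [3.08, 0.005, 1.485]
contact_force: [2.5, 0.9, 24.0]
opening: 0.0002
```

```bash
python3 -m creep '[[[0,0,4,0,0,0]]]'
python3 - <<'E'
from h import *
st=robot.observe();print(st['tool_pos'],st['tool_rot'],st['contact_force'])
im=shot('wrist','w4.png')
E
```

```text
time: 9.63
tool_pos: [0.5252, -0.0127, 0.3081]
tool_rot: [3.074, 0.005, 1.485]
contact_force: [-0.7, 0.3, -0.8]
opening: 0.0003
[ 0.52516457 -0.01270839  0.3081    ] [3.07407075 0.00481941 1.48498411] [-0.70604682  0.34325688 -0.824735  ]
```

View pics/w4.png

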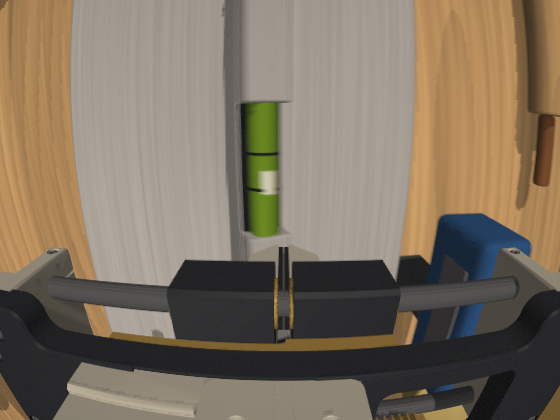

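The tool tilted about 4° because each row re-references under load. The level still stands, with the bubble at (268,180), just at the line at row 188. I'll back off, straighten the tool and press with single rows, holding during camera calls.

```bash
python3 -m creep '[[[-6,0,12,0,2,0],[-6,-1,4,-0.3,2,0],[0,0,0,0,0,0],[0,0,0,0,0,0]]]'
python3 - <<'E'
from h import *
st=robot.observe();print(st['tool_pos'],st['tool_rot'],st['contact_force'])
im=shot('wrist','w5.png')
hsv=cv2.cvtColor(im,cv2.COLOR_BGR2HSV)
g=((hsv[...,0]>35)&(hsv[...,0]<75)&(hsv[...,1]>120)&(hsv[...,2]>60)).astype(np.uint8)
ys,xs=np.nonzero(g);print(xs.min(),xs.max(),ys.min(),ys.max())
xm=int(np.median(xs))
for v in(ys.min()+4,ys.max()-4):
    print(onz('wrist',(xs[abs(ys-v)<3].mean(),v),.121,st))
E
```

```text
time: 10.02
tool_pos: [0.5127, -0.0139, 0.3249]
tool_rot: [-3.138, 0.016, 1.485]
contact_force: [0.6, 1.3, -0.6]
opening: 0.0003
[ 0.51268681 -0.01387578  0.32493392] [-3.13790681  0.01629718  1.48529882] [ 0.63999885  1.25813875 -0.62288347]
289 316 95 217
[0.5305 0.0689 0.121 ]
[0.5249 0.0029 0.121 ]
```

```bash
python3 - <<'E'
from h import *
st=dict(tool_pos=np.array([0.50946498,-0.02305518,0.3541388]),tool_rot=np.array([3.13384648e+00,2.37686556e-03,1.48297802e+00]))
im=cv2.imread('pics/w3.png')
hsv=cv2.cvtColor(im,cv2.COLOR_BGR2HSV)
g=((hsv[...,0]>35)&(hsv[...,0]<75)&(hsv[...,1]>120)&(hsv[...,2]>60)).astype(np.uint8)
ys,xs=np.nonzero(g);print(xs.min(),xs.max(),ys.min(),ys.max())
for v in(ys.min()+4,ys.max()-4):
    print(onz('wrist',(xs[abs(ys-v)<3].mean(),v),.121,st))
E
python3 -m creep '[[[8,0,0,0.9,-0.2,0],[2,0,-4,0,0,0],[0,0,-4,0,0,0],[0,0,0,0,0,0]]]'
```

```text
275 298 87 192
[0.5218 0.0692 0.121 ]
[0.5167 0.005  0.121 ]
time: 10.4
tool_pos: [0.5241, -0.0139, 0.3138]
tool_rot: [-3.139, -0.002, 1.485]
contact_force: [0.4, 0.5, -1.4]
opening: 0.0006
```

```bash
python3 -m creep '[[[0,0,-7,0,0,0],[0,0,0,0,0,0]]]'
python3 -m creep '[[[0,0,-6,0,0,0]]]'
cat > press.py <<'E'
from h import *
import sys
def look(n=6,f=None):
    for i in range(n): 
        st=robot.observe();im=viewer.read_camera('wrist').copy()
    st2=robot.observe();print('t',st2['time'],st2['tool_pos'],st2['tool_rot'],st2['contact_force'])
    if f: cv2.imwrite('pics/'+f,im)
    hsv=cv2.cvtColor(im,cv2.COLOR_BGR2HSV)
    g=((hsv[...,0]>35)&(hsv[...,0]<75)&(hsv[...,1]>120)&(hsv[...,2]>60))
    ys,xs=np.nonzero(g);x0,x1,y0,y1=xs.min(),xs.max(),ys.min(),ys.max();print(x0,x1,y0,y1)
    xm=(x0+x1)//2
    strip=im[y0-3:y1+4,xm-4:xm+5].astype(int).mean(1)
    pale=[y0-3+i for i,c in enumerate(strip) if c.min()>110]
    dark=[y0-3+i for i,c in enumerate(strip) if c[1]<60]
    print('pale',pale,'dark',dark)
    for v in (pale[:1]+pale[-1:]+dark): print(v,onz('wrist',(xm,v),.1235,st))
    return im
if __name__=='__main__': look(int(sys.argv[1]),sys.argv[2])
E
python3 press.py 6 w6.png
```

```text
time: 10.57
tool_pos: [0.5242, -0.0139, 0.3058]
tool_rot: [-3.138, -0.002, 1.485]
contact_force: [-1.7, -2.0, 3.8]
opening: 0.0005
time: 10.65
tool_pos: [0.5251, -0.0133, 0.3026]
tool_rot: [3.14, -0.004, 1.484]
contact_force: [-8.1, 7.4, 80.8]
opening: 0.0001
t 10.95 [ 0.52541078 -0.01335524  0.30381027] [ 3.13627155 -0.00329024  1.4850304 ] [-2.35571536  5.00487819 27.77292542]
265 295 102 237
pale [np.int64(99), np.int64(100), np.int64(167), np.int64(168), np.int64(169), np.int64(170), np.int64(171), np.int64(172), np.int64(173), np.int64(174), np.int64(175), np.int64(176), np.int64(177), np.int64(178), np.int64(179), np.int64(180), np.int64(181), np.int64(182), np.int64(183), np.int64(184), np.int64(185), np.int64(186), np.int64(187), np.int64(188), np.int64(189), np.int64(238), np.int64(239), np.int64(240)] dark [np.int64(153), np.int64(154), np.int64(191)]
99 [0.5329 0.0733 0.1235]
240 [0.5264 0.0007 0.1235]
153 [0.5305 0.0467 0.1235]
154 [0.5305 0.0462 0.1235]
191 [0.5288 0.0274 0.1235]
```

```bash
python3 -c "
import cv2;a=cv2.imread('pics/w6.png');cv2.imwrite('pics/w6c.png',cv2.resize(a[60:340,180:400],None,fx=2,fy=2))"
```

```text
(no output)
```

View pics/w6c.png

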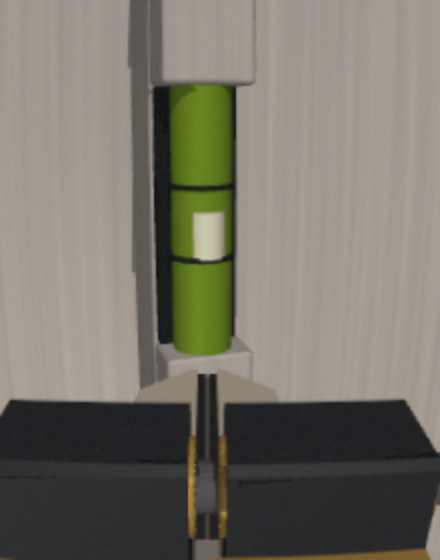

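Pressed, the bubble (208,236 in the crop) lies over the hinge-side line, so the foot end is low, as expected. I'll let it settle and track it.

```bash
cat > press.py <<'E'
from h import *
import sys
def look(f=None):
    st=robot.observe();im=viewer.read_camera('wrist').copy()
    if f: cv2.imwrite('pics/'+f,im)
    hsv=cv2.cvtColor(im,cv2.COLOR_BGR2HSV)
    g=((hsv[...,0]>35)&(hsv[...,0]<75)&(hsv[...,1]>120)&(hsv[...,2]>60))
    ys,xs=np.nonzero(g);x0,x1,y0,y1=xs.min(),xs.max(),ys.min(),ys.max()
    sub=im[y0+8:y1-8,x0+3:x1-2].astype(int)
    p=(sub.min(2)>110).sum(1);by=np.nonzero(p>4)[0]+y0+8
    d=sub[:,3:8].mean(1).max(1);dk=np.nonzero(d<75)[0]+y0+8   # left edge strip: lines
    def Y(v):
        q=onz('wrist',((x0+x1)/2,v),.1225,st);return q[0]*.087+q[1]*.996
    b=(by.min()+by.max())/2
    lo,hi=dk[dk<dk.mean()].mean(),dk[dk>dk.mean()].mean()
    print('t',st['time'],'F',st['contact_force'].round(1),'bub',by.min(),by.max(),'lines',dk,'offset mm %.2f half %.2f'%(1e3*(Y(b)-(Y(lo)+Y(hi))/2),500*abs(Y(lo)-Y(hi))))
if __name__=='__main__':
    for i in range(int(sys.argv[1])-1): look()
    look(sys.argv[2]);st=robot.observe();print(st['tool_pos'],st['tool_rot'],st['contact_force'])
E
python3 press.py 6 w7.png
```

```text
t 10.95 F [-2.4  5.  27.8] bub 167 190 lines [153 154 155 189 190 191] offset mm -3.21 half 9.23
t 11.0 F [-2.3  5.1 27.8] bub 169 191 lines [153 154 155 189 190 191] offset mm -4.02 half 9.23
t 11.05 F [-2.3  4.8 27.7] bub 169 192 lines [153 154 155 189 190 191] offset mm -4.32 half 9.23
t 11.1 F [-1.5  4.5 27.3] bub 170 192 lines [153 154 155 189 190 191] offset mm -4.51 half 9.24
t 11.15 F [-2.2  4.7 27.7] bub 170 193 lines [153 154 155 189 190 191] offset mm -4.72 half 9.23
t 11.2 F [-2.4  4.3 27. ] bub 171 193 lines [153 154 155 189 190 191] offset mm -5.02 half 9.24
[ 0.52535902 -0.01335325  0.30380041] [ 3.1364014  -0.00326779  1.48506943] [-2.0153111   5.14324778 27.89480362]
```

```bash
python3 press.py 6 w8.png | tail -3
python3 - <<'E'
from h import *
# foot wing: project expected position in top view, find black wing mask
a=viewer.read_camera('top').copy();cv2.imwrite('pics/t1.png',a)
print(proj('top',[.533,.235,.1]),robot.observe()['qpos'])
E
```

```text
t 11.45 F [-2.5  4.9 28.2] bub 171 194 lines [153 154 155 189 190 191] offset mm -5.32 half 9.24
t 11.5 F [-3.1  3.9 27.8] bub 171 194 lines [153 154 155 189 190 191] offset mm -5.32 half 9.23
[ 0.52536391 -0.01333888  0.30381691] [ 3.13634854 -0.00329708  1.48503216] [-2.67915819  4.46946657 27.01403304]
(np.float64(180.7919521846511), np.float64(165.94671561417607)) [-0.1722786   0.44546065  1.66783882  0.00434261  1.02335105 -0.08881012]
```

Settled at −5.3 mm, which means about 1.06 rad (61°) clockwise. Next I lift and look at the foot.

```bash
python3 -m creep '[[[0,0,10,0,0,0],[0,10,30,0,0,0],[0,40,20,0,0,0],[0,40,0,0,0,0],[0,20,0,0,0,0]]]' -0.2
python3 -m creep '[[[0,20,0,0,0.3,0],[0,0,0,0,0,0]]]'
python3 - <<'E'
from h import *
st=robot.observe();print(st['tool_pos'].tolist(),st['tool_rot'].tolist())
im=shot('wrist','w9.png');print(proj('wrist',[.534,.235,.1],st))
E
```

```text
time: 12.02
tool_pos: [0.5252, 0.0949, 0.3668]
tool_rot: [3.133, -0.004, 1.477]
contact_force: [-0.7, 0.4, 0.4]
opening: 0.0292
time: 12.18
tool_pos: [0.5246, 0.1195, 0.3671]
tool_rot: [3.137, -0.004, 1.481]
contact_force: [-0.1, 0.8, -0.8]
opening: 0.0426
[0.5245540080102344, 0.11951920873514606, 0.3671305963163697] [3.1366684691479385, -0.00446127298581156, 1.4805157103010957]
(np.float64(279.34494040203845), np.float64(66.25185131749717))
```

View pics/w9.png

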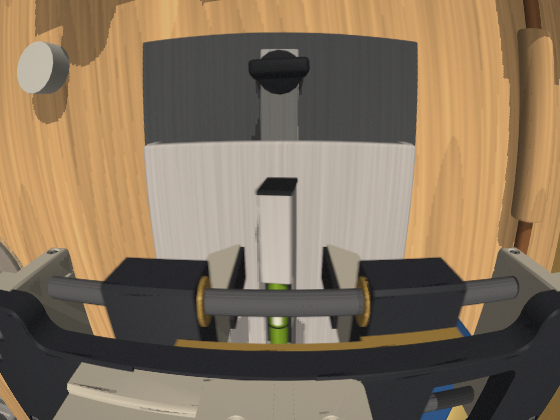

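The wing is at (279,67), with its length across the image along the scale's x. Grip it with jaws along the scale's y, with the tool turned +90° so that j6 has room for the clockwise turn.

```bash
python3 - <<'E'
from h import *
im=cv2.imread('pics/w9.png')
st=dict(tool_pos=np.array([0.52455400,0.11951921,0.36713060]),tool_rot=np.array([3.13666847,-0.00446127,1.48051571]))
m=(im[40:100,230:330].max(2)<32).astype(np.uint8)
m=cv2.morphologyEx(m,cv2.MORPH_OPEN,np.ones((3,3)))
for c in cv2.findContours(m,0,2)[0]: 
    if cv2.contourArea(c)>50: print((cv2.boundingRect(c)))
for uv in[(250,64),(308,62),(279,60),(250,78),(308,76)]:print(uv,onz('wrist',uv,.1,st))
print('foot from corners', [onz('wrist',q,.08,st) for q in [(147,145),(414,144)]])
E
python3 -m creep '[[[0,25,0,0,0,7],[2,25,0,0,0,7],[2,25,0,0,0,7],[2,20,0,0,0,7],[0,10,0,0,0,7]]]'
python3 -m creep '[[[0,0,0,0,0,7],[0,0,0,0,0,7],[0,0,0,0,0,7],[0,0,0,0,0,7],[0,0,0,0,0,7]]]'
python3 -m creep '[[[0,0,0,0,0,7],[0,0,0,0,0,7],[0,0,0,0,0,5],[0,0,0,0,0,0]]]'
```

```text
(21, 30, 57, 24)
(250, 64) [0.5124 0.2391 0.1   ]
(308, 62) [0.5556 0.2366 0.1   ]
(279, 60) [0.5342 0.2399 0.1   ]
(250, 78) [0.5114 0.2283 0.1   ]
(308, 76) [0.5546 0.2258 0.1   ]
foot from corners [array([0.4139, 0.1869, 0.08  ]), array([0.6445, 0.1663, 0.08  ])]
time: 12.65
tool_pos: [0.5314, 0.2211, 0.3646]
tool_rot: [3.14, -0.0, 2.104]
contact_force: [0.0, -0.3, -0.6]
opening: 0.0546
time: 13.07
tool_pos: [0.5323, 0.2191, 0.361]
tool_rot: [-3.139, -0.002, 2.727]
contact_force: [-0.4, 0.7, 0.2]
opening: 0.0554
time: 13.4
tool_pos: [0.5334, 0.2142, 0.3584]
tool_rot: [-3.135, -0.005, 3.072]
contact_force: [-0.4, 0.7, 0.2]
opening: 0.0552
```

```bash
python3 -m creep '[[[1,10,-15,0,0,0.4],[0,7,-25,0,0,0.3],[0,2,-25,0,0,0],[0,0,-10,0,0,0],[0,0,0,0,0,0]]]'
```

```text
time: 13.82
tool_pos: [0.5357, 0.2291, 0.2805]
tool_rot: [-3.134, -0.002, 3.066]
contact_force: [0.4, -0.6, -0.1]
opening: 0.0553
```

```bash
python3 -m creep '[[[-1.5,4,-8,0.4,0,0.8],[0,0,-12,0,0,0],[0,0,-5,0,0,0],[0,0,0,0,0,0]]]'
```

```text
time: 14.15
tool_pos: [0.5348, 0.232, 0.2548]
tool_rot: [3.141, -0.002, 3.074]
contact_force: [1.2, -0.7, -1.0]
opening: 0.0551
```

```bash
python3 -m creep '[[[-1,0.5,-5,0,0,0.4],[0,0,0,0,0,0]]]' 1 40
python3 -m creep '[[[0,0,0,0,0,0],[0,0,0,0,0,0],[0,0,0,0,0,0],[0,0,0,0,0,0],[0,0,0,0,0,0]]]'
```

```text
time: 14.32
tool_pos: [0.5341, 0.2324, 0.2504]
tool_rot: [3.14, -0.001, 3.081]
contact_force: [0.1, -1.1, 0.4]
opening: 0.046
time: 14.73
tool_pos: [0.5346, 0.2338, 0.2524]
tool_rot: [3.135, 0.003, 3.08]
contact_force: [1.0, 19.9, -8.0]
opening: 0.013
```

```bash
python3 -m creep '[[[0,0,0,0,0,0],[0,0,0,0,0,0],[0,0,0,0,0,0]]]'
python3 -m creep '[[[0,0,0,0,0,-4],[0,0,0,0,0,-5],[0,0,0,0,0,-5]]]'
```

```text
time: 14.98
tool_pos: [0.5345, 0.2342, 0.2524]
tool_rot: [3.136, 0.003, 3.082]
contact_force: [0.5, 1.3, -1.4]
opening: 0.0129
time: 15.23
tool_pos: [0.5343, 0.234, 0.2524]
tool_rot: [3.137, 0.003, 2.832]
contact_force: [0.4, -0.1, -0.6]
opening: 0.0129
```

```bash
python3 -m creep '[[[0,0,0,0,0,-6],[0,0,0,0,0,-6],[0,0,0,0,0,-6],[0,0,0,0,0,-6],[0,0,0,0,0,-6]]]'
python3 -m creep '[[[0,0,0,0,0,-6],[0,0,0,0,0,-5],[0,0,0,0,0,-3],[0,0,0,0,0,0]]]'
```

```text
time: 15.65
tool_pos: [0.5338, 0.2336, 0.2524]
tool_rot: [3.139, 0.002, 2.283]
contact_force: [0.2, -0.2, -1.0]
opening: 0.0126
time: 15.98
tool_pos: [0.5335, 0.2334, 0.2524]
tool_rot: [3.14, 0.001, 2.022]
contact_force: [1.2, -0.1, -1.0]
opening: 0.013
```

```bash
python3 -m creep '[[[0,0,0,0,0,0],[0,0,0,0,0,0],[0,0,0,0,0,0],[0,0,0,0,0,0],[0,0,0,0,0,0]]]' -0.2
python3 -m creep '[[[0,0,20,0,0,0],[0,0,35,0,0,0],[0,0,38,0,0,-4],[0,-30,25,0,0,-7],[0,-38,0,0,0,-7]]]'
python3 -m creep '[[[-2,-38,0,0,0,-7],[-2,-38,0,0,0,-6],[-2,-38,0,0,0,0],[-2,-30,0,0,0,0],[-1,-20,0,0,0,0]]]' 1 30
python3 -m creep '[[[0,0,0,0,0,0],[0,0,0,0,0,0]]]'
```

```text
time: 16.4
tool_pos: [0.5337, 0.233, 0.2529]
tool_rot: [3.139, 0.001, 2.027]
contact_force: [0.3, 1.0, -0.2]
opening: 0.0412
time: 16.82
tool_pos: [0.5319, 0.1681, 0.373]
tool_rot: [-3.138, -0.004, 1.713]
contact_force: [1.0, -0.3, -0.7]
opening: 0.0549
time: 17.23
tool_pos: [0.5212, -0.0037, 0.3774]
tool_rot: [3.135, -0.004, 1.472]
contact_force: [0.3, 0.4, 0.6]
opening: 0.0265
time: 17.4
tool_pos: [0.5209, -0.008, 0.3779]
tool_rot: [3.134, -0.003, 1.466]
contact_force: [0.1, 0.0, 0.5]
opening: 0.013
```

Now to the press point (0.5235, −0.014), and check that the level hasn't shifted.

```bash
python3 -m creep '[[[2,-6,-25,0,0.5,1],[1,0,-25,0,0,0],[0,0,-8,0,0,0],[0,0,0,0,0,0]]]'
python3 - <<'E'
from h import *
st=robot.observe();im=shot('wrist','w10.png')
hsv=cv2.cvtColor(im,cv2.COLOR_BGR2HSV)
g=((hsv[...,0]>35)&(hsv[...,0]<75)&(hsv[...,1]>120)&(hsv[...,2]>60)).astype(np.uint8)
ys,xs=np.nonzero(g);print(xs.min(),xs.max(),ys.min(),ys.max())
for v in(ys.min()+4,ys.max()-4):
    print(onz('wrist',(xs[abs(ys-v)<3].mean(),v),.122,st))
E
```

```text
time: 17.73
tool_pos: [0.5244, -0.0112, 0.3199]
tool_rot: [3.139, -0.003, 1.486]
contact_force: [-0.4, -0.4, -0.1]
opening: 0.0005
250 278 111 234
[0.5214 0.0683 0.122 ]
[0.5162 0.0026 0.122 ]
```

```bash
python3 -m creep '[[[-9,-2.5,-3,0,0.2,0],[0,0,-4,0,0,0],[0,0,0,0,0,0]]]'
python3 -m creep '[[[0,0,-2,0,0,0],[0,0,0,0,0,0]]]'
```

```text
time: 18.03
tool_pos: [0.5165, -0.0115, 0.316]
tool_rot: [3.138, -0.003, 1.49]
contact_force: [0.2, -0.4, -0.3]
opening: 0.0002
time: 18.2
tool_pos: [0.5172, -0.0108, 0.3155]
tool_rot: [3.135, -0.003, 1.491]
contact_force: [-0.7, 0.2, 0.1]
opening: 0.0006
```

```bash
python3 -m creep '[[[-3,-3,-4,0,0.5,-0.3],[0,0,-3,0,0,0],[0,0,0,0,0,0]]]'
python3 -m creep '[[[0,0,-1.5,0,0,0]]]'
```

```text
time: 18.45
tool_pos: [0.5147, -0.0138, 0.309]
tool_rot: [3.141, -0.002, 1.485]
contact_force: [-1.1, -0.3, -0.4]
opening: 0.0005
time: 18.53
tool_pos: [0.5148, -0.0139, 0.3075]
tool_rot: [3.141, -0.002, 1.485]
contact_force: [0.1, -0.4, 0.5]
opening: 0.0004
```

```bash
python3 -m creep '[[[0,0,-2,0,0,0]]]'
python3 -m creep '[[[0,0,-3,0,0.2,0]]]'
python3 press.py 3 w11.png
```

```text
time: 18.62
tool_pos: [0.5148, -0.014, 0.3054]
tool_rot: [3.141, -0.002, 1.485]
contact_force: [-0.2, -0.5, 0.4]
opening: 0.0001
time: 18.7
tool_pos: [0.5152, -0.0136, 0.3033]
tool_rot: [-3.141, -0.003, 1.484]
contact_force: [-2.6, 8.8, 19.6]
opening: 0.0006
t 18.7 F [-2.6  8.8 19.6] bub 152 175 lines [154 155 190 191 192] offset mm 4.82 half 9.33
t 18.75 F [-2.9  2.9 13.1] bub 153 176 lines [154 155 190 191 192] offset mm 4.22 half 9.33
t 18.8 F [-2.   2.9 13.4] bub 152 175 lines [154 155 190 191 192] offset mm 4.77 half 9.39
[ 0.51518065 -0.01365826  0.30374549] [-3.14077306e+00 -2.15271488e-03  1.48484105e+00] [-2.90142699  2.80106942 12.76699009]
```

```bash
python3 -m creep '[[[0,0,-3.5,0,0,0]]]'
python3 press.py 11 w12.png | tail -4
```

```text
time: 18.93
tool_pos: [0.5156, -0.0132, 0.3027]
tool_rot: [3.139, -0.003, 1.485]
contact_force: [-9.6, 2.3, 43.4]
opening: 0.0001
t 19.3333 F [-5.4  4.  22.4] bub 161 184 lines [154 155 156 190 191 192] offset mm 0.40 half 9.24
t 19.3833 F [-4.6  3.4 22. ] bub 162 185 lines [154 155 156 190 191 192] offset mm -0.11 half 9.23
t 19.4333 F [-5.6  3.6 22.2] bub 162 185 lines [154 155 156 190 191 192] offset mm -0.11 half 9.23
[ 0.51549776 -0.01325892  0.30306593] [ 3.13854541e+00 -2.62938413e-03  1.48500756e+00] [-5.26296264  3.37438109 21.70950495]
```

```bash
python3 press.py 4 w13.png | tail -3
python3 - <<'E'
from h import *
b=shot('side','s9.png');a=shot('top','t9.png');w=cv2.imread('pics/w13.png')
D=np.zeros((600,800,3),np.uint8)
D[:560,:440]=cv2.resize(w[60:340,180:400],None,fx=2,fy=2)
D[:300,440:]=cv2.resize(b[90:330,130:418],(360,300));D[300:,440:]=cv2.resize(a[70:310,80:460],(360,300))
cv2.imwrite('pics/fin.png',D)
E
```

```text
t 19.5833 F [-6.3  2.3 22.3] bub 162 185 lines [154 155 156 190 191 192] offset mm -0.15 half 9.18
t 19.6333 F [-5.9  3.1 22. ] bub 162 185 lines [154 155 156 190 191 192] offset mm -0.15 half 9.19
[ 0.51549158 -0.01327912  0.30306896] [ 3.13856371e+00 -2.60288517e-03  1.48498224e+00] [-4.41470331  2.64973401 22.31485861]
```

View pics/fin.png

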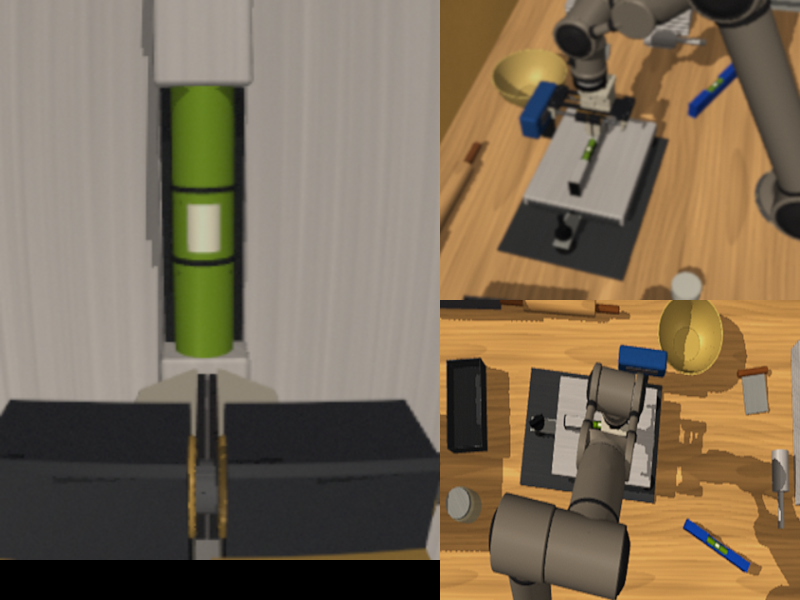

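The bubble sits between the lines (204,229 in the crop), the push is a steady 22 N on the level, and the bystanders are in place. I'll hand in.

```bash
python3 -c "
from cell import robot
robot.hand_in();s=robot.observe();print(s['time'],s['contact_force'])"
```

```text
the job is handed in; nothing more can be done
the job is handed in; nothing more can be done
```

The job is handed in: the silver level stands lengthwise on the platform, the foot is turned, and the arm is holding the push with the bubble centred. I set the level down and released it, then pressed it to read the seated bubble at −5.3 mm. I then turned the foot about 1.06 rad clockwise, let go of it, and pressed again on the level's hinge-side flat.

**Last checks** (at about 19.6 s of the 69 s):
- The bubble was steady at −0.15 mm, between the two lines.
- The push was a steady 22 N, against roughly 13 N I worked out for seating the platform at that spot.
- The top and side views showed the level upright and the bystanders where they were.

**What went less well:**
- **Force spikes:** during the trial presses the force on the closed fingertips briefly read about 81 N, and about 43 N in the last press. Both were under the 120 N wrist limit. The 40 N limit is for the arm and gripper body, which I saw touching nothing.
- **First press:** the tool tilted about 4° and the level slid about 9 mm sideways.
- **Level position:** it was back at its old sideways position before the last press, probably dragged by the fingers as they opened. It stayed upright and lengthwise.
- **After hand-in:** I could not read the state again, so the final hold is unconfirmed beyond the readings above.

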